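Clamp the circuit board with the T-handle key

ROBOT

A 7-joint arm with a two-finger parallel gripper is mounted at the origin on the work surface. World frame = base frame: x ahead of the robot, y to its left, z up, the work surface at z = 0. Lengths are in m, angles in rad, forces in N, time in s.
With the tool pointing down it reaches from about 0.4 to 0.85 m from the base axis. Payload 4.5 kg.
Tool frame: the origin (TCP) lies between the finger pads; the fingertips stand 19 mm ahead of it and the grasp point (between the pads) is the TCP (bot.finger_overhang is the distance from the TCP to the fingertips, in m); z points along the fingers, y is the direction in which the jaws open and shut (so a half turn about z gives the same grasp; the last joint's range is limited). The gripper opens to 88 mm and grips with 3 to 60 N. Pads are 18 mm wide; open, the fingers measure 123 mm over their backs; the gripper's body (75 mm by 187 mm) begins 45 mm behind the grasp point.
Start: joints at [-1.125, 0.689, -0.195, 1.565, 0.157, 0.902, -0.215], TCP at [0.25, 0.573, 0.258] pointing down, gripper open.
Joint ranges: [-3.01, 3.01], [-0.46, 2.08], [-1.47, 1.51], [0.13, 2.56], [-1, 4.14], [0.04, 2.09], [-2.66, 2.66]. Speed limits (rad/s): [2.57, 2.57, 3.14, 3.14, 3.14, 3.14, 3.14].

INTERFACE

Orientations are given as a 3x3 rotation matrix whose columns are the frame's x, y, z axes.
In Python, from rig import bot gives the robot as it stands. The module is installed in compiled form; this text tells all that it offers.
- The arm moves only by the shell command python3 -m jog 'ROWS' [FORCE]. ROWS is JSON, a list of rows, each a list of 7 numbers: the opening, from -1 (shut) to 1 (fully open), so that 0 is half open, then the shift along the world's x, y, z in mm, then the turn, a rotation vector about the world's x, y, z in rad. In form: [[gripper, x, y, z, rx, ry, rz], ...]. A call has 1 to 10 rows; each row shifts and turns the commanded pose from where the row before left it; what a row does not reach is not made up. A row lasts 1/10 s, in which the tool goes at most 50 mm and 8.59 degrees, less where a joint would pass 70% of its speed; a pose out of reach is approached as far as the arm can. A call with a gripper value outside its range is refused whole. The fingers move at their own pace and stop on an object; FORCE is the grip in N (left out, the last holds). Time passes only in rows, so rows that do not move let the fingers close. It gives the time, the measured TCP pose, the force and the opening at its end, in the units of the state.
- bot.get_obs(): the state, without advancing time (a new reading comes with each control period).
- bot.get_image(name): name is "side" or "top"; returns a dict with "color" (420x560x3 uint8, red, green, blue), "fx", "fy", "cx", "cy" (pixels), "R" (3x3) and "t" (3): a world point X has camera coordinates R X + t. Camera axes: x right, y down, z forward; pixel columns grow to the right and rows downward; lengths in m; the calibration is good to about 2 mm. A picture is of the moment at which its call begins. There is no depth.
- bot.close_job(): hands the job in, once; it reports no verdict.
Trained networks look in the newest picture that a camera, given by its name, has taken for a name from the list of things; names that differ only in an ending like _2 or _b are one class to them, and where a whole thing is asked for, a point or a joint stands for the part that bears it (a point fixed in the world has none). Each returns a list of dicts, best first, with "conf" (0 to 1); they miss things now and then, are a little off and sometimes report something else, mostly with a low value. They report only what shows in the picture. A call takes as long as a camera call. They do not tell look-alikes from the thing itself.
- bot.look_for(camera, target): "bbox" ([left, top, width, height] in pixels, round what is visible of it).
- bot.trace(camera, target): "pixels" (420x560 bool, what is visible of it) and "bbox" ([left, top, width, height] in pixels, round what is visible of it).
The state is a dict: "time": time; "joints": joint angles; "joint_velocities": joint speeds; "tau": joint torques, N m; "tcp_pos": TCP position; "orientation": TCP orientation; "force": force on the tool from outside, world axes, zero at the start; "wrist_torque": the same for the moment, N m; "gripper_width": opening from 0.0 (shut) to 1.0 (fully open).
Only numpy, scipy, OpenCV 4.12 (cv2) and the standard library are available. Lean on these libraries where they do the work, as an engineer would, in place of code of your own. Each camera call takes 0.05 s, during which the arm holds its last target.

TASK

Clamp the circuit board in the board holder on the bench: take the black T-handle key from its wooden stand, fit its square end fully home in the recessed clamp screw and turn it clockwise until the sliding jaw grips the board firmly against the fixed jaw, without crushing it. Leave the board clamped flat on its rails, put the key back upright in its stand, fully down, and do not disturb the tin, the bottle or the spool.

Things in the scene. Friction and masses are not known exactly. Their poses are not given: they have to be found in the camera images.
- clamp: Board clamp fixed to the bench. Origin on the bench under the middle of the board's place; z up; x from screw housing to fixed jaw. Base plate 225 x 150 x 10 mm, x = -135 to 90. Two rails along x at y = -45 and 45, tops 30 high, carry the board. The bench and clamp do not move.
- fixed_jaw (a point): Middle of the fixed jaw's gripping face, 49 mm from the clamp's origin along its x. That jaw is 130 wide in y, 20 thick, its top 46 above the bench.
- bore (a point): Centre of the mouth of the upright round bore in the top of the grey screw housing (56 x 70 mm, 64 high, at the clamp's x = -96); z up. Bore diameter 19.4, sharp-edged, 26 deep; the clamp screw lies at its bottom.
- socket (a point): Centre of the mouth of the clamp screw's 13.8 mm square socket (14 deep, flat floor), at the bore's bottom, 26.5 below its mouth; z up. Shows no angle: the square's angle differs each time, found by feel (repeats every 90 deg; a key within about 8 deg drops in, so it has 8 deg of play). Stiff: about 0.12 N m friction; it stays where left. Clockwise from above closes the jaw 4 mm per rad.
- jaw: Sliding aluminium jaw, moved only by the screw, along the clamp's x. Origin at bench level under the middle of its gripping face; axes as the clamp's. 126 wide in y, 14 thick, 30.5 to 46.5 high. 0.7 to 1.5 rad of screw closes the gap (origin then at -41 mm in the clamp's x); then grip and key torque climb steeply: about 0.15 rad more (over 0.15 N m) is firm, 0.5 crushes the board.
- board: Brown circuit board, 90 (x) x 120 (y) x 6 mm, components up to 22 mm above it, 220 g, loose on the rails between the jaws with a few mm of slack in x. Origin: centre of its underside; z up; x as the clamp's x.
- key: T-handle key, about 180 g. Origin: centre of the flat lower end; z up the shank. Tip 12 mm square (sides along x and y), 28 long, its last 4 mm tapering to 8.4 square, then a round shank of 16 diameter, then a black crossbar 84 long (x), 18 wide (y), 18 high, centre 120 above the origin. Home in the screw its origin is 14 below socket; unaligned it rests 1 to 4 deep.
- key_bar (a point): Centre of the key's crossbar, 120 mm above the key's lower end; axes as the key's.
- holder: Wooden stand fixed to the bench, 64 x 64 mm, 50 high, with an upright round hole of 20.5 diameter, 42 deep, in its middle. Origin: centre of its underside; z up. The key fully down has its origin 8 mm above this one, free to turn and lean a little.
- tin: Bystander: round closed metal tin, 74 mm diameter, 44 high. Origin: centre of its underside.
- bottle: Bystander: white plastic bottle, 52 mm diameter, 115 high. Origin: centre of its underside.
- spool: Bystander: wound spool standing on its end, 60 mm diameter, 38 high. Origin: centre of its underside.
There are look-alikes about, which are no part of the job. Leave any purple or white look-alike of the key alone. Of the things shaped like the holder, the wooden one is meant.

How it is judged:
On the way, in this order (a step that is already met when the one before it is completed fails the run):
1. the key's square tip is home in the clamp screw (at least 9 mm deep in the socket) (z of key in the frame of socket below -0.009 m and horizontal distance between key and socket below 0.004 m), for 0.1 s.
2. with the key still in the screw, the jaw grips the board with more than 8 N (z of key in the frame of socket below -0.007 m and horizontal distance between key and socket below 0.005 m and contact force between jaw and board above 8 N), for 0.2 s.
At the end, for the whole second after the job is handed in: The jaw grips the board with over 5 N; the board lies flat on its rails (3 mm, 0.06 rad), square to the clamp (0.06 rad); the key stands in its stand, lower end within 6 mm of the hole's bottom and 8 mm of its middle, tilted under 0.2 rad; key and board at rest (contact force between jaw and board above 5 N and z of board in the frame of clamp between 0.027 and 0.033 m and angle between board's own z axis and vertical below 0.06 rad and angle between the x axis of board and the x axis of clamp, either way round below 0.06 rad and horizontal distance between key and holder below 0.008 m and z of key in the frame of holder below 0.014 m and angle between key's own z axis and vertical below 0.2 rad and linear speed of each of key, board below 0.02 m/s); the robot touches nothing.
It fails at once if the board is crushed (more than 150 N from the jaw) (contact force between jaw and board above 150 N).
It fails at once if a bystander (tin, bottle, spool) is moved more than 30 mm or tipped (distance of any of tin, bottle, spool from where it was at the start of the episode above 0.03 m or angle between any of tin, bottle, spool's own z axis and vertical above 0.5 rad).
It also fails if it takes over 64 s, if anything falls off the work surface, if the arm or the gripper's body presses on something with over 40 N, if the wrist force passes 120 N, or if a joint passes its speed limit or range.

## Working session

There is one attempt and no reset: what is moved stays moved. The work goes in short steps, Python scripts to look and compute and a shell command to move; the robot and the scene stay as the last step left them, time stands still between calls to the robot, and variables do not carry over. Pictures are saved under pics/ and viewed, and the job is handed in when it is done.

```bash
mkdir -p pics; python3 - <<'E'
from rig import bot
import cv2,numpy as np
for c in("side","top"):
    im=bot.get_image(c)
    cv2.imwrite(f"pics/{c}0.png",im["color"][:,:,::-1])
    print(c,im["fx"],im["cx"],im["cy"],np.round(im["R"],3).tolist(),np.round(im["t"],3).tolist(), "cam",np.round(-np.array(im["R"]).T@im["t"],3))
    for n in["clamp","board","key","holder","tin","bottle","spool","jaw"]:
        print(n,[(np.round(d["bbox"]).tolist(),round(d["conf"],2)) for d in bot.look_for(c,n)][:4])
print(bot.get_obs())
E
```

```text
side 418.8745292512132 279.7912750376342 207.41601584306773 [[0.847, -0.531, 0.006], [-0.417, -0.671, -0.613], [0.33, 0.517, -0.79]] [-0.399, 0.3, 0.831] cam [ 0.189 -0.44   0.843]
clamp [([265.0, 197.0, 112.0, 94.0], 0.84)]
board [([306.0, 207.0, 58.0, 56.0], 0.91), ([404.0, 265.0, 34.0, 41.0], 0.23)]
key [([208.0, 143.0, 34.0, 31.0], 0.73), ([206.0, 197.0, 34.0, 43.0], 0.67), ([174.0, 155.0, 12.0, 46.0], 0.63)]
holder [([211.0, 163.0, 39.0, 34.0], 0.87), ([232.0, 117.0, 28.0, 32.0], 0.69)]
tin [([308.0, 316.0, 42.0, 40.0], 0.71)]
bottle [([406.0, 264.0, 31.0, 41.0], 0.64)]
spool [([275.0, 144.0, 20.0, 21.0], 0.7), ([267.0, 197.0, 112.0, 96.0], 0.36)]
jaw [([296.0, 220.0, 37.0, 45.0], 0.67), ([265.0, 197.0, 116.0, 92.0], 0.51), ([310.0, 315.0, 38.0, 39.0], 0.46)]
top 390.87004387466993 282.3035658439299 207.2891214518678 [[0.016, -1.0, 0.011], [-0.998, -0.016, -0.064], [0.065, -0.01, -0.998]] [0.06, 0.528, 0.947] cam [0.465 0.077 0.979]
clamp [([291.0, 144.0, 64.0, 93.0], 0.87)]
board [([299.0, 165.0, 55.0, 36.0], 0.62), ([191.0, 212.0, 34.0, 33.0], 0.41)]
key [([171.0, 273.0, 38.0,
[... 479 characters left out ...]
0251694, -0.21510197]), 'joint_velocities': array([-0.00019536, -0.00153496,  0.00149102,  0.00164484, -0.00104042,
       -0.0005208 ,  0.00020491]), 'tau': array([-8.79272611e-04, -5.27462590e+01, -1.26790412e+00, -1.53747439e+01,
       -5.20376943e-02, -8.68000534e-04,  1.97836363e-05]), 'tcp_pos': array([0.25017035, 0.57278739, 0.25775693]), 'orientation': array([[-9.16400072e-01,  4.00263546e-01,  4.00693811e-05],
       [ 4.00263548e-01,  9.16400067e-01,  9.57197362e-05],
       [ 1.59353754e-06,  1.03755886e-04, -9.99999995e-01]]), 'force': array([-0.82459194, -0.04971809, -0.56660573]), 'wrist_torque': array([0.03594491, 0.00483828, 0.0074343 ]), 'gripper_width': 0.9997928575961078}
```

View pics/side0.png

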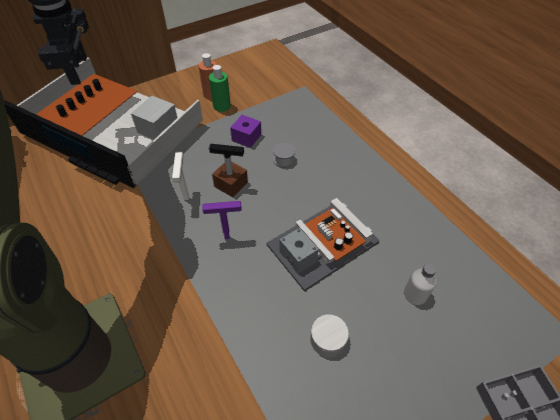

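View pics/top0.png

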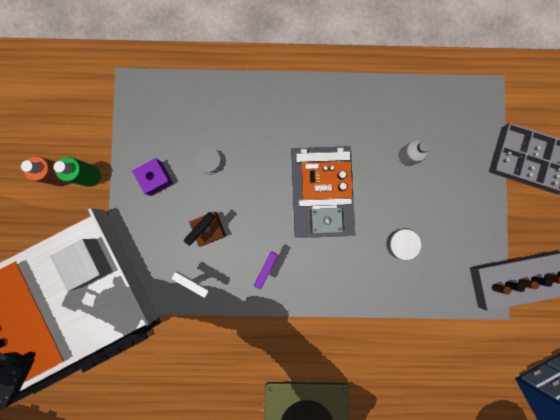

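```bash
python3 - <<'E'
import cv2
a=cv2.imread("pics/side0.png");b=cv2.imread("pics/top0.png")
cv2.imwrite("pics/s1.png",cv2.resize(a[100:280,150:390],None,fx=3.3,fy=3.3,interpolation=cv2.INTER_CUBIC))
cv2.imwrite("pics/t1.png",cv2.resize(b[130:310,120:360],None,fx=3.3,fy=3.3,interpolation=cv2.INTER_CUBIC))
E
```

```text
(no output)
```

View pics/s1.png

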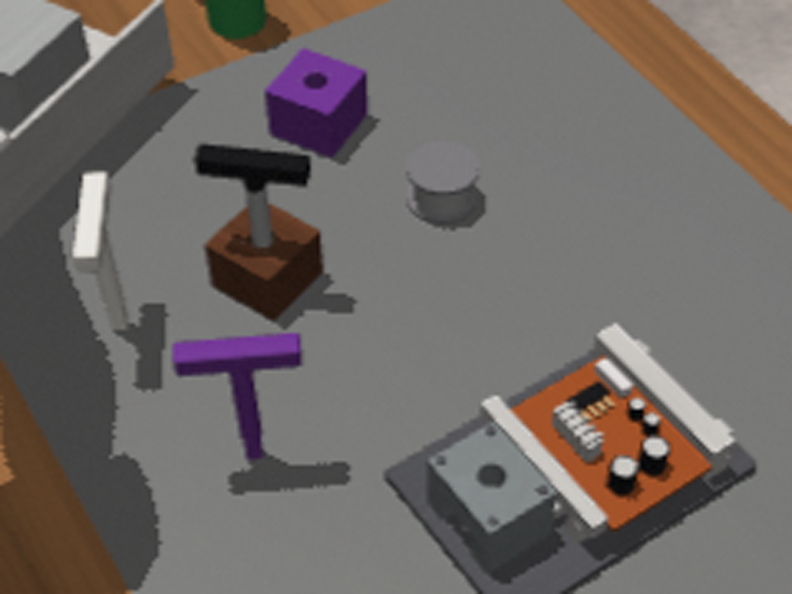

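View pics/t1.png

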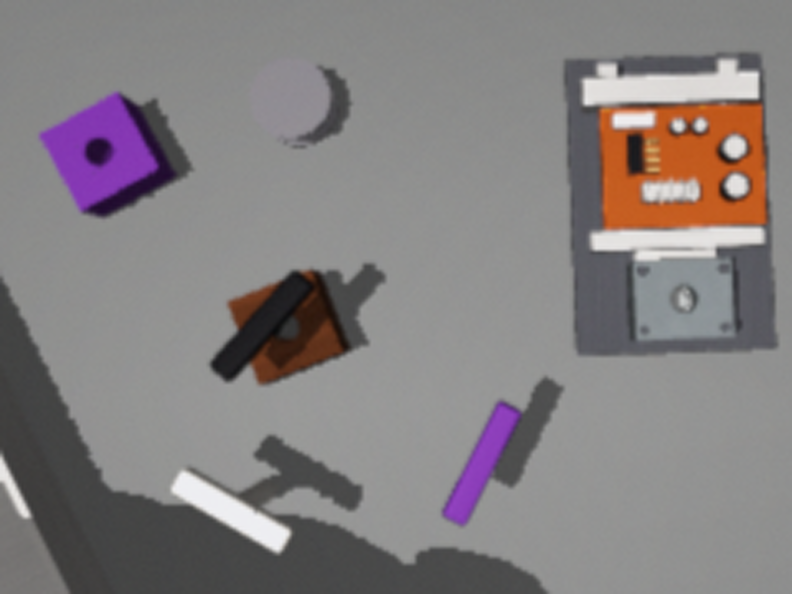

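The side view shows the black key in the brown stand, with its bar at about (226,150) px. In the top view the bar is at about (199,229) and the bore at about (327,220). Next I'll work out the positions.

```bash
cat > h.py <<'E'
import numpy as np,cv2
from scipy.optimize import least_squares
def ray(im,u,v):
    R=np.array(im["R"]);t=np.array(im["t"]);d=R.T@np.array([(u-im["cx"])/im["fx"],(v-im["cy"])/im["fy"],1]);return -R.T@t,d
def atz(im,u,v,z):
    c,d=ray(im,u,v);return c+d*(z-c[2])/d[2]
def proj(im,P):
    q=np.array(im["R"])@np.array(P).T+np.array(im["t"])[:,None] if np.ndim(P)>1 else np.array(im["R"])@P+im["t"]
    return np.array([im["fx"]*q[0]/q[2]+im["cx"],im["fy"]*q[1]/q[2]+im["cy"]]).T
def tri(i1,p1,i2,p2):
    c1,d1=ray(i1,*p1);c2,d2=ray(i2,*p2)
    s=np.linalg.lstsq(np.c_[d1,-d2],c2-c1,rcond=None)[0]
    a=c1+s[0]*d1;b=c2+s[1]*d2
    return (a+b)/2,np.linalg.norm(a-b)
def barmask(im,box,thr=40):
    x0,y0,x1,y1=box;g=im["color"].max(2)[y0:y1,x0:x1]
    m=(g<thr).astype(np.uint8);n,l,st,ce=cv2.connectedComponentsWithStats(m)
    k=1+np.argmax(st[1:,4]);mm=np.zeros(im["color"].shape[:2],np.uint8);mm[y0:y1,x0:x1]=l==k
    return mm
E
python3 - <<'E'
from rig import bot
from h import *
s=bot.get_image("side");t=bot.get_image("top")
for n,im,bx in(("s",s,(195,135,255,200)),("t",t,(175,205,235,255))):
    m=barmask(im,bx,33)
    ys,xs=np.nonzero(m);r=cv2.minAreaRect(np.c_[xs,ys].astype(np.float32))
    print(n,len(xs),xs.mean(),ys.mean(),r)
    if n=="t":
        p=cv2.boxPoints(r);w=[atz(im,*q,0.137)[:2] for q in p]
        print("corners",np.round(w,4).tolist(),"c",atz(im,*r[0],.137))
for z in (.064,):
    print("bore top",atz(t,327.3,220.4,z),"bore side",atz(s,150+491/3.3,100+474/3.3,z))
    # housing top corners top view
    for u,v in((632,260),(737,258),(737,341),(634,341)): print(atz(t,120+u/3.3,130+v/3.3,z)[:2])
# holder
for u,v in((316,271),(350,350),(262,384),(229,301)): print("h",atz(t,120+u/3.3,130+v/3.3,.05)[:2])
E
```

```text
s 302 226.45364238410596 149.8774834437086 ((226.3109588623047, 151.2012176513672), (33.35032272338867, 11.816173553466797), 6.340191841125488)
t 162 201.15432098765433 226.4506172839506 ((199.92990112304688, 228.0271759033203), (8.677477836608887, 36.862464904785156), 42.273685455322266)
corners [[0.4486, 0.2779], [0.5079, 0.2266], [0.4956, 0.2124], [0.4364, 0.2638]] c [0.47206683 0.24523211 0.137     ]
bore top [ 0.49524269 -0.03736147  0.064     ] bore side [ 0.49599197 -0.03806936  0.064     ]
[ 5.21884725e-01 -5.88167020e-05]
[ 0.52453999 -0.07481518]
[ 0.4656052  -0.07515328]
[ 0.46445262 -0.00210727]
h [0.51108256 0.22620623]
h [0.45478912 0.20036096]
h [0.42955692 0.26259068]
h [0.48850354 0.28797404]
```

```bash
python3 - <<'E'
import cv2
a=cv2.imread("pics/side0.png");b=cv2.imread("pics/top0.png")
A=cv2.resize(a[225:285,265:345],None,fx=5,fy=5,interpolation=cv2.INTER_CUBIC)
B=cv2.resize(b[195:245,290:370],None,fx=5,fy=5,interpolation=cv2.INTER_CUBIC)
C=cv2.resize(a[135:195,195:275],None,fx=5,fy=5,interpolation=cv2.INTER_CUBIC)
D=cv2.resize(b[205:255,170:250],None,fx=5,fy=5,interpolation=cv2.INTER_CUBIC)
import numpy as np
cv2.imwrite("pics/z1.png",np.vstack([np.hstack([A,C]),np.hstack([B,D])]))
E
```

```text
(no output)
```

View pics/z1.png

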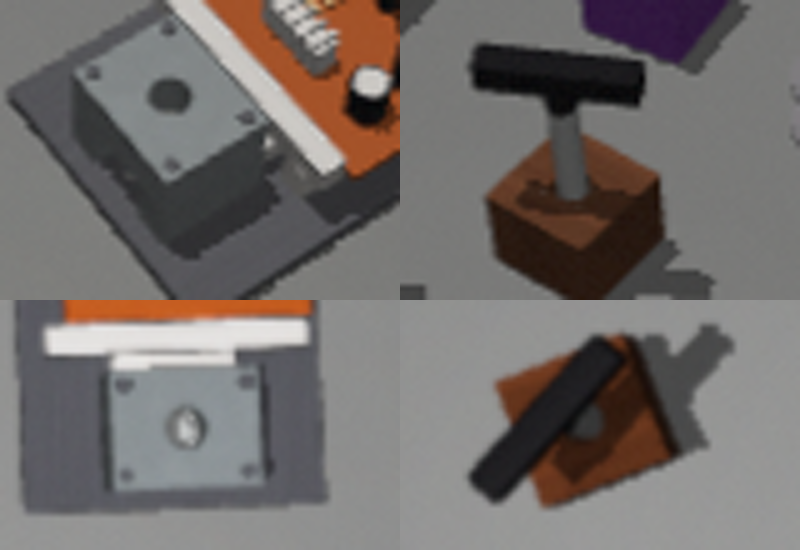

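```bash
python3 -m jog '[[1,22,-33,4,0,0,-0.03],[1,22,-33,0,0,0,-0.03],[1,22,-33,0,0,0,-0.03],[1,22,-33,0,0,0,-0.03],[1,22,-33,0,0,0,-0.03],[1,22,-33,0,0,0,-0.03],[1,22,-33,0,0,0,-0.03],[1,22,-33,0,0,0,-0.03],[1,22,-33,0,0,0,-0.03],[1,22,-33,0,0,0,-0.03]]' 55
python3 - <<'E'
from rig import bot
import numpy as np
o=bot.get_obs();print(np.round(o["tcp_pos"],4),np.round(o["orientation"],3).tolist(),np.round(o["joints"],3))
E
```

```text
time: 2.0
tcp_pos: [0.471, 0.2414, 0.262]
orientation: [[-0.756, 0.654, 0.0], [0.654, 0.756, 0.0], [-0.0, 0.001, -1.0]]
force: [-0.3, 0.5, 0.3]
gripper_width: 1.001
[0.471  0.2414 0.262 ] [[-0.756, 0.654, 0.0], [0.654, 0.756, 0.0], [-0.0, 0.001, -1.0]] [-0.463  0.557 -0.156  1.851  0.121  0.742  0.173]
```

```bash
python3 -m jog '[[1,0.5,3.3,-30,0,0,0],[1,0,0,-35,0,0,0],[1,0,0,-35,0,0,0],[1,0,0,-24,0,0,0],[1,0,0,-10,0,0,0],[1,0,0,0,0,0,0]]' 55
python3 - <<'E'
from rig import bot
import cv2,numpy as np
s=bot.get_image("side");t=bot.get_image("top")
A=cv2.resize(s["color"][110:210,170:290],None,fx=3.3,fy=3.3,interpolation=cv2.INTER_CUBIC)
B=cv2.resize(t["color"][180:280,140:260],None,fx=3.3,fy=3.3,interpolation=cv2.INTER_CUBIC)
cv2.imwrite("pics/g1.png",np.hstack([A,B])[:,:,::-1])
E
```

```text
time: 2.6
tcp_pos: [0.4702, 0.2459, 0.1269]
orientation: [[-0.757, 0.653, -0.002], [0.653, 0.757, -0.001], [0.001, -0.002, -1.0]]
force: [-0.5, -0.2, 0.6]
gripper_width: 0.997
```

View pics/g1.png

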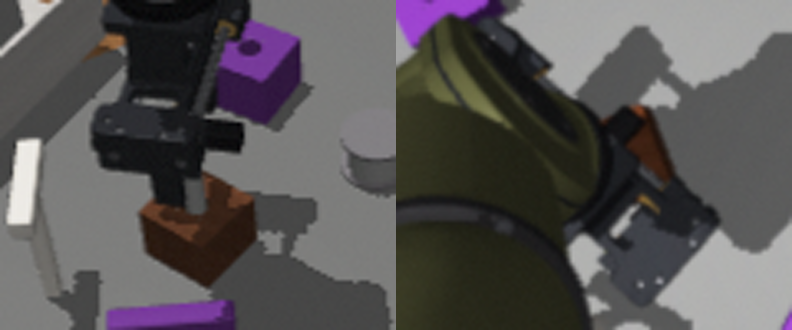

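The gripper is straddling the black bar, and one end of the bar shows at about (240,135) in the crop. I'll close the fingers now.

```bash
python3 -m jog '[[-1,0,0,0,0,0,0],[-1,0,0,0,0,0,0],[-1,0,0,0,0,0,0],[-1,0,0,0,0,0,0],[-1,0,0,0,0,0,0],[-1,0,0,0,0,0,0]]' 55
```

```text
time: 3.3
tcp_pos: [0.4706, 0.2461, 0.1278]
orientation: [[-0.757, 0.653, 0.0], [0.653, 0.757, 0.0], [0.0, 0.0, -1.0]]
force: [-0.5, 0.3, -0.9]
gripper_width: 0.478
```

```bash
python3 -m jog '[[-1,0,0,0,0,0,0],[-1,0,0,0,0,0,0],[-1,0,0,0,0,0,0],[-1,0,0,0,0,0,0],[-1,0,0,0,0,0,0],[-1,0,0,0,0,0,0]]' 55
```

```text
time: 3.9
tcp_pos: [0.4707, 0.2461, 0.1277]
orientation: [[-0.757, 0.653, 0.0], [0.653, 0.757, 0.0], [0.0, 0.0, -1.0]]
force: [0.0, -0.1, -0.8]
gripper_width: 0.19
```

```bash
python3 -m jog '[[-1,0,0,10,0,0,0],[-1,0,0,25,0,0,0],[-1,0,0,35,0,0,0],[-1,0,0,30,0,0,0],[-1,0,0,0,0,0,0],[-1,0,0,0,0,0,0]]' 55
python3 - <<'E'
from rig import bot
import cv2,numpy as np
s=bot.get_image("side");t=bot.get_image("top")
A=cv2.resize(s["color"][80:210,150:290],None,fx=3,fy=3,interpolation=cv2.INTER_CUBIC)
B=cv2.resize(t["color"][160:290,130:260],None,fx=3,fy=3,interpolation=cv2.INTER_CUBIC)
cv2.imwrite("pics/g2.png",np.hstack([A,B])[:,:,::-1])
print(bot.get_obs()["joints"])
E
```

```text
time: 4.5
tcp_pos: [0.4706, 0.2459, 0.2283]
orientation: [[-0.757, 0.653, 0.001], [0.653, 0.757, 0.0], [-0.0, 0.001, -1.0]]
force: [-0.4, 0.4, -2.4]
gripper_width: 0.196
[-0.47611955  0.60912704 -0.14895001  1.88463158  0.13880908  0.66026309
  0.15036621]
```

View pics/g2.png

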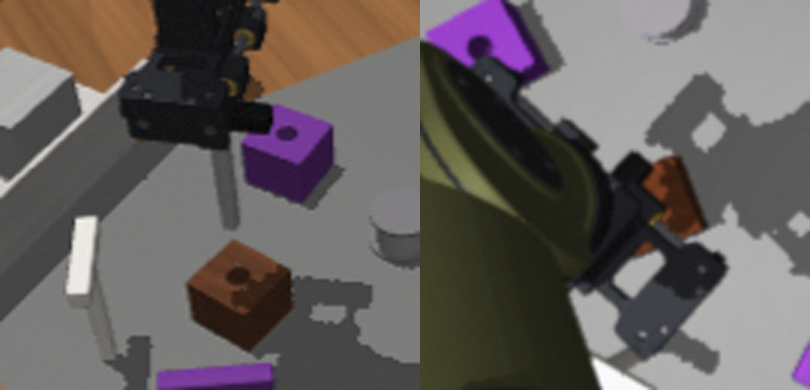

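```bash
python3 - <<'E'
from rig import bot
from h import *
s=bot.get_image("side");o=bot.get_obs();p=o["tcp_pos"]
print("hole",atz(s,229.3,171.7,.05))
for dz in (0,-.009,-.05,-.118,-.12): print(dz,proj(s,p+[0,0,dz]), (proj(s,p+[0,0,dz])-[150,80])*3)
A=s["color"][110:175,195:275];cv2.imwrite("pics/g3.png",cv2.resize(A,None,fx=9,fy=9,interpolation=cv2.INTER_CUBIC)[:,:,::-1])
# pixel shift along bar axis
R=o["orientation"]
print("per mm along bar",proj(s,p+R[:,0]*.01)-proj(s,p))
E
```

```text
hole [0.4715953 0.2453273 0.05     ]
0 [221.45208936 118.07273455] [214.35626808 114.21820366]
-0.009 [221.86976058 121.20500893] [215.60928173 123.61502679]
-0.05 [223.69525557 134.89508611] [221.0857667  164.68525832]
-0.118 [226.46902254 155.69661349] [229.40706763 227.08984046]
-0.12 [226.54621737 156.27552671] [229.63865212 228.82658012]
per mm along bar [-4.37635428 -0.46900462]
```

View pics/g3.png

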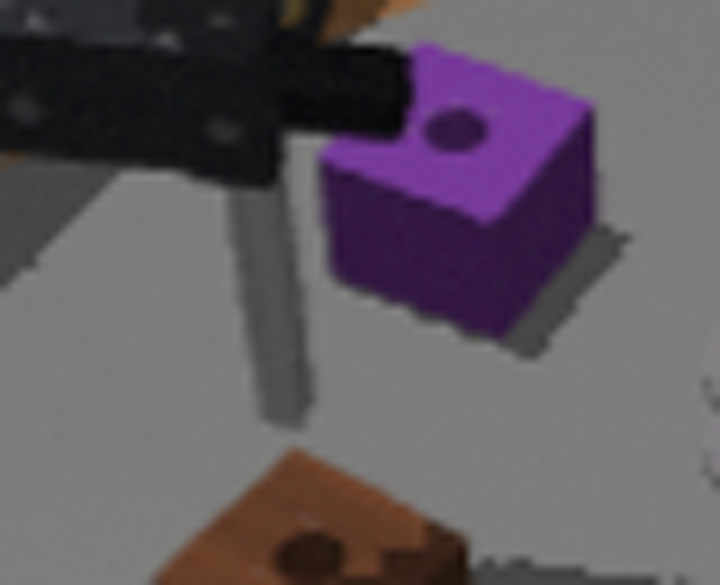

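```bash
python3 -m jog '[[-1,2.5,-28.4,0,0,0,0.04],[-1,2.5,-28.4,0,0,0,0.04],[-1,2.5,-28.4,0,0,0,0.04],[-1,2.5,-28.4,0,0,0,0.04],[-1,2.5,-28.4,0,0,0,0.04],[-1,2.5,-28.4,0,0,0,0.04],[-1,2.5,-28.4,0,0,0,0.04],[-1,2.5,-28.4,0,0,0,0.04],[-1,2.5,-28.4,0,0,0,0.04],[-1,2.5,-28.2,0,0,0,0.04]]' 55
python3 -m jog '[[-1,0,0,-15,0,0,0],[-1,0,0,-15,0,0,0],[-1,0,0,0,0,0,0],[-1,0,0,0,0,0,0]]' 55
cat > look.py <<'E'
import sys
from rig import bot
from h import *
s=bot.get_image("side");o=bot.get_obs();p=o["tcp_pos"];n=sys.argv[1]
print("tcp",np.round(p,4),"j",np.round(o["joints"],2),"F",np.round(o["force"],1),"T",np.round(o["wrist_torque"],2))
q=proj(s,p+[0,0,-.12]);print("pred tip",q)
x,y=265,170
A=s["color"][y:y+100,x:x+110];cv2.imwrite(f"pics/{n}.png",cv2.resize(A,None,fx=6,fy=6,interpolation=cv2.INTER_CUBIC)[:,:,::-1]);print("in crop",(q-[x,y])*6, "bore in crop",(proj(s,np.array([.4955,-.0377,.064]))-[x,y])*6)
E
python3 look.py b1
```

```text
time: 5.65
tcp_pos: [0.4949, -0.0389, 0.2265]
orientation: [[-0.952, 0.305, -0.003], [0.305, 0.952, 0.0], [0.003, -0.001, -1.0]]
force: [0.5, 0.8, -1.4]
gripper_width: 0.196
time: 6.05
tcp_pos: [0.4951, -0.0375, 0.1971]
orientation: [[-0.952, 0.306, -0.002], [0.306, 0.952, 0.0], [0.002, -0.0, -1.0]]
force: [-0.4, -0.9, -1.7]
gripper_width: 0.193
tcp [ 0.4956 -0.0374  0.1976] j [ 0.17  0.63 -0.29  2.    0.33  0.55  0.9 ] F [ 0.4  0.2 -2.4] T [ 0.02 -0.01  0.04]
pred tip [298.72604021 240.09605769]
in crop [202.35624129 420.57634612] bore in crop [201.05650297 441.69479262]
```

View pics/b1.png

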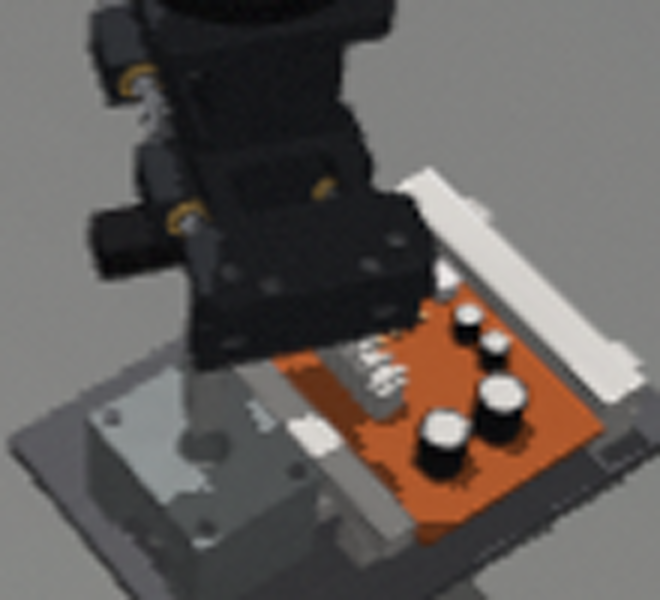

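The tip is right above the bore, at about (204,443) in the crop. Lowering it in.

```bash
python3 -m jog '[[-1,0,0,-8,0,0,0],[-1,0,0,-8,0,0,0],[-1,0,0,-5,0,0,0],[-1,0,0,0,0,0,0]]' 55
python3 -m jog '[[-1,0,0,-5,0,0,0],[-1,0,0,-5,0,0,0],[-1,0,0,-4,0,0,0],[-1,0,0,0,0,0,0]]' 55
python3 -m jog '[[-1,0,0,-2,0,0,0],[-1,0,0,-2,0,0,0],[-1,0,0,-2,0,0,0],[-1,0,0,0,0,0,0]]' 55
```

```text
time: 6.5
tcp_pos: [0.4951, -0.0377, 0.1759]
orientation: [[-0.952, 0.306, -0.002], [0.306, 0.952, -0.0], [0.002, -0.001, -1.0]]
force: [-0.2, -0.5, -1.7]
gripper_width: 0.192
time: 6.9
tcp_pos: [0.4953, -0.0377, 0.1622]
orientation: [[-0.952, 0.307, -0.001], [0.307, 0.952, 0.0], [0.001, -0.0, -1.0]]
force: [-0.1, 0.1, -2.5]
gripper_width: 0.197
time: 7.3
tcp_pos: [0.4955, -0.0377, 0.1565]
orientation: [[-0.952, 0.307, -0.0], [0.307, 0.952, 0.0], [0.0, -0.0, -1.0]]
force: [-0.0, 0.1, -2.0]
gripper_width: 0.194
```

```bash
python3 -m jog '[[-1,0,0,-1.5,0,0,0],[-1,0,0,-1.5,0,0,0],[-1,0,0,0,0,0,0]]' 55
python3 -m jog '[[-1,0,0,-1.5,0,0,0],[-1,0,0,-1,0,0,0],[-1,0,0,0,0,0,0]]' 55
```

```text
time: 7.6
tcp_pos: [0.4956, -0.0381, 0.1537]
orientation: [[-0.952, 0.307, -0.0], [0.307, 0.952, -0.0], [-0.0, -0.0, -1.0]]
force: [-0.6, -1.4, -0.9]
gripper_width: 0.199
time: 7.9
tcp_pos: [0.4962, -0.0381, 0.1521]
orientation: [[-0.952, 0.307, 0.002], [0.307, 0.952, -0.001], [-0.002, -0.0, -1.0]]
force: [-0.2, -0.2, 8.5]
gripper_width: 0.197
```

```bash
for i in 1; do python3 -m jog '[[-1,0,0,0,0,0,-0.08],[-1,0,0,0,0,0,-0.08],[-1,0,0,0,0,0,-0.08],[-1,0,0,0,0,0,0]]' 55; done
python3 -m jog '[[-1,0,0,0,0,0,-0.08],[-1,0,0,0,0,0,-0.08],[-1,0,0,0,0,0,-0.08],[-1,0,0,0,0,0,0]]' 55
```

```text
time: 8.3
tcp_pos: [0.4954, -0.0379, 0.1512]
orientation: [[-0.851, 0.525, -0.0], [0.525, 0.851, -0.001], [0.0, -0.001, -1.0]]
force: [-0.6, -0.9, -1.3]
gripper_width: 0.196
time: 8.7
tcp_pos: [0.4954, -0.0374, 0.1511]
orientation: [[-0.704, 0.71, -0.001], [0.71, 0.704, 0.0], [0.0, -0.0, -1.0]]
force: [-0.8, -1.1, -3.2]
gripper_width: 0.196
```

```bash
python3 -m jog '[[-1,0,0,-2,0,0,0],[-1,0,0,-2,0,0,0],[-1,0,0,0,0,0,0]]' 55
python3 -c "
from rig import bot;o=bot.get_obs();print(o['wrist_torque'],o['joints'][6],o['tcp_pos'])"
```

```text
time: 9.0
tcp_pos: [0.4956, -0.0377, 0.1469]
orientation: [[-0.703, 0.711, -0.0], [0.711, 0.703, 0.0], [0.0, -0.0, -1.0]]
force: [-0.8, -1.0, -2.1]
gripper_width: 0.199
[-0.08863851  0.0669615   0.04202403] 0.5648957305067613 [ 0.4955712  -0.03766393  0.14690847]
```

It has dropped into the socket, with no force at 0.1469. Pushing it home.

```bash
python3 -m jog '[[-1,0,0,-2,0,0,0],[-1,0,0,-2,0,0,0],[-1,0,0,0,0,0,0]]' 55
python3 -c "
from rig import bot;o=bot.get_obs();print(o['wrist_torque'],o['joints'][6],o['force'])"
```

```text
time: 9.3
tcp_pos: [0.4957, -0.0378, 0.1432]
orientation: [[-0.703, 0.711, 0.0], [0.711, 0.703, 0.0], [-0.0, 0.0, -1.0]]
force: [-0.1, 0.2, -1.0]
gripper_width: 0.198
[-0.09436417  0.12363404  0.03437569] 0.5627136870764169 [-0.09123708  0.23654114 -0.95010687]
```

```bash
python3 -m jog '[[-1,0,0,-1,0,0,0],[-1,0,0,-1,0,0,0],[-1,0,0,0,0,0,0]]' 55
python3 -c "
from rig import bot;o=bot.get_obs();print(o['wrist_torque'],o['joints'][6],o['force'])"
```

```text
time: 9.6
tcp_pos: [0.4967, -0.038, 0.1429]
orientation: [[-0.702, 0.712, 0.003], [0.712, 0.702, -0.001], [-0.003, 0.002, -1.0]]
force: [-1.5, -0.3, 15.7]
gripper_width: 0.195
[-0.27187765  0.6078164  -0.06066095] 0.5618684275199725 [-1.48423627 -0.28188467 15.66406502]
```

```bash
cat > st.py <<'E'
from rig import bot
import numpy as np
o=bot.get_obs();R=o["orientation"];print("T",np.round(o["wrist_torque"],3),"yaw",round(float(np.arctan2(R[1,1],R[0,1])),3),"j7",round(o["joints"][6],2),"tau7",round(o["tau"][6],3))
E
python3 -m jog '[[-1,0,0,1.3,0,0,0],[-1,0,0,0,0,0,-0.1],[-1,0,0,0,0,0,-0.1]]' 55; python3 st.py
python3 -m jog '[[-1,0,0,0,0,0,-0.1],[-1,0,0,0,0,0,-0.1]]' 55; python3 st.py
```

```text
time: 9.9
tcp_pos: [0.4956, -0.038, 0.1431]
orientation: [[-0.544, 0.839, 0.0], [0.839, 0.544, -0.0], [-0.0, 0.0, -1.0]]
force: [-0.9, -0.1, 5.8]
gripper_width: 0.193
T [-0.213  0.483  0.112] yaw 0.575 j7 0.44 tau7 0.54
time: 10.1
tcp_pos: [0.4956, -0.0378, 0.1431]
orientation: [[-0.367, 0.93, 0.0], [0.93, 0.367, -0.0], [-0.0, 0.0, -1.0]]
force: [-1.8, -1.2, 6.1]
gripper_width: 0.195
T [-0.124  0.498  0.101] yaw 0.375 j7 0.32 tau7 0.484
```

```bash
python3 look.py c1
```

```text
tcp [ 0.4956 -0.0377  0.143 ] j [-0.01  0.72 -0.02  2.05  0.03  0.37  0.32] F [-1.6 -0.6  5.2] T [-0.15  0.46  0.1 ]
pred tip [297.80300499 253.35708191]
in crop [196.81802995 500.14249145] bore in crop [201.05650297 441.69479262]
```

View pics/c1.png

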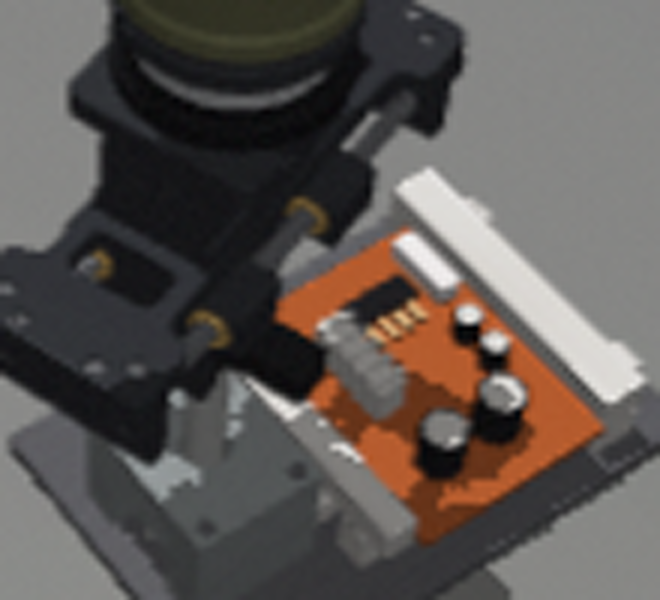

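```bash
for i in 1; do python3 -m jog '[[-1,0,0,0,0,0,-0.08]]' 55 |grep -E "time|force"; python3 st.py
python3 -m jog '[[-1,0,0,0,0,0,-0.06]]' 55|grep force; python3 st.py
python3 -m jog '[[-1,0,0,0,0,0,-0.06]]' 55|grep force; python3 st.py; done
```

```text
time: 10.25
force: [-1.3, -0.2, 6.9]
T [-0.141  0.517  0.191] yaw 0.298 j7 0.28 tau7 0.548
force: [-2.0, 0.4, 5.9]
T [-0.109  0.501  0.136] yaw 0.237 j7 0.24 tau7 0.182
force: [-0.9, 0.8, 6.0]
T [-0.074  0.494  0.101] yaw 0.177 j7 0.21 tau7 0.237
```

```bash

python3 -m jog '[[-1,0,0,0,0,0,-0.06]]' 55|grep force; python3 st.py
python3 -m jog '[[-1,0,0,0,0,0,-0.06]]' 55|grep force; python3 st.py
python3 -m jog '[[-1,0,0,0,0,0,-0.06]]' 55|grep force; python3 st.py
```

```text
force: [-0.8, 0.6, 5.1]
T [-0.044  0.473  0.055] yaw 0.117 j7 0.17 tau7 0.235
force: [-0.2, 0.4, 6.5]
T [-0.037  0.535  0.114] yaw 0.057 j7 0.14 tau7 0.235
force: [-1.3, 0.5, 6.6]
T [-0.034  0.535  0.092] yaw -0.003 j7 0.1 tau7 0.235
```

```bash

python3 -m jog '[[-1,0,0,0,0,0,-0.06]]' 55|grep force; python3 st.py
python3 -m jog '[[-1,0,0,0,0,0,-0.06]]' 55|grep force; python3 st.py
python3 -m jog '[[-1,0,0,0,0,0,-0.06]]' 55|grep force; python3 st.py; python3 look.py c2
```

```text
force: [-1.8, 0.7, 5.6]
T [0.045 0.536 0.175] yaw -0.063 j7 0.07 tau7 0.235
force: [-2.2, 1.2, 7.0]
T [0.    0.563 0.111] yaw -0.122 j7 0.03 tau7 0.235
force: [-2.8, 0.4, 6.4]
T [0.038 0.551 0.122] yaw -0.182 j7 -0.0 tau7 0.235
tcp [ 0.4956 -0.0373  0.1431] j [-0.08  0.72  0.11  2.06 -0.2   0.37 -0.  ] F [-1.6 -0.   6.2] T [0.04 0.6  0.11]
pred tip [297.70541528 253.24771958]
in crop [196.23249167 499.48631746] bore in crop [201.05650297 441.69479262]
```

View pics/c2.png

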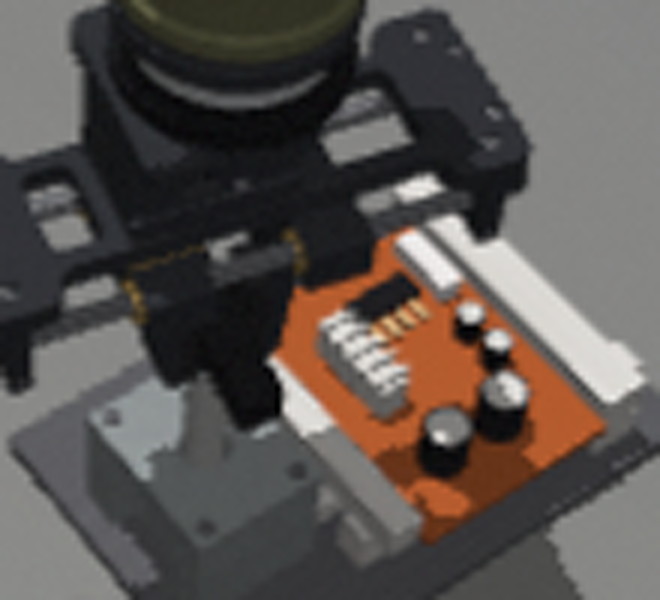

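```bash

for k in 1; do python3 -m jog '[[-1,0,0,0,0,0,-0.05]]' 55|grep force; python3 st.py
python3 -m jog '[[-1,0,0,0,0,0,-0.05]]' 55|grep force; python3 st.py
python3 -m jog '[[-1,0,0,0,0,0,-0.05]]' 55|grep force; python3 st.py; done
```

```text
force: [-1.5, 0.8, 7.1]
T [0.114 0.509 0.182] yaw -0.231 j7 -0.03 tau7 0.293
force: [-1.6, -0.1, 6.4]
T [0.115 0.5   0.104] yaw -0.282 j7 -0.06 tau7 0.176
force: [-1.4, 0.2, 6.5]
T [0.078 0.493 0.189] yaw -0.332 j7 -0.09 tau7 0.117
```

```bash

for k in 1; do python3 -m jog '[[-1,0,0,0,0,0,-0.05]]' 55|grep force; python3 st.py
python3 -m jog '[[-1,0,0,0,0,0,-0.05]]' 55|grep force; python3 st.py; done
```

```text
force: [-0.9, 0.7, 6.2]
T [0.171 0.444 0.232] yaw -0.381 j7 -0.12 tau7 0.069
force: [-1.8, 0.7, 6.4]
T [0.11  0.532 0.26 ] yaw -0.431 j7 -0.15 tau7 0.021
```

```bash

python3 -m jog '[[-1,0,0,0,0,0,-0.04],[-1,0,0,0,0,0,0]]' 55|grep force; python3 st.py
python3 -m jog '[[-1,0,0,0,0,0,0]]' 55|grep force; python3 st.py
python3 -m jog '[[-1,0,0,0,0,0,0],[-1,0,0,0,0,0,0]]' 55|grep force; python3 st.py; python3 look.py c3
```

```text
force: [-1.8, 0.3, 6.2]
T [0.165 0.508 0.255] yaw -0.47 j7 -0.17 tau7 -0.386
force: [-1.8, 0.3, 6.8]
T [0.137 0.528 0.263] yaw -0.469 j7 -0.17 tau7 -0.254
force: [-1.4, -0.9, 6.6]
T [0.175 0.505 0.226] yaw -0.469 j7 -0.17 tau7 -0.248
tcp [ 0.4957 -0.0371  0.1431] j [-0.12  0.73  0.17  2.06 -0.32  0.38 -0.17] F [-1.4  1.1  6.8] T [0.17 0.56 0.26]
pred tip [297.696071   253.15449058]
in crop [196.17642601 498.92694346] bore in crop [201.05650297 441.69479262]
```

View pics/c3.png

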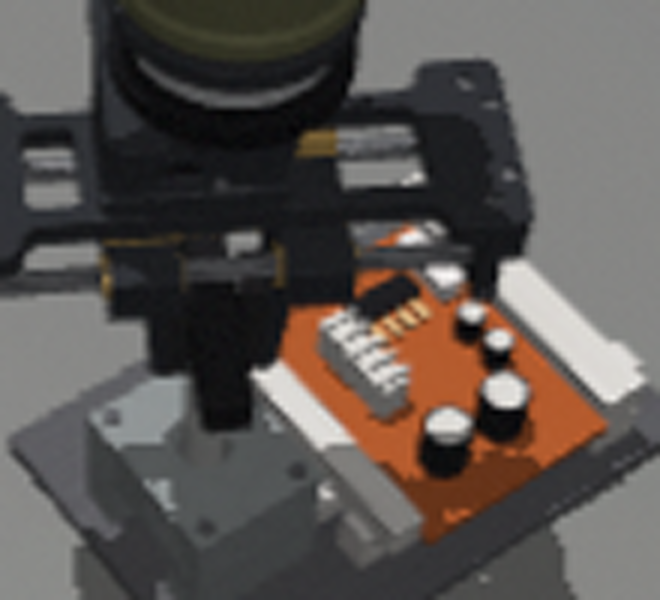

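```bash

python3 -m jog '[[-1,0,0,0,0,0,-0.05]]' 55|grep force; python3 st.py
python3 -m jog '[[-1,0,0,0,0,0,0],[-1,0,0,0,0,0,0]]' 55|grep force; python3 st.py
```

```text
force: [-1.2, 0.4, 6.0]
T [0.187 0.525 0.381] yaw -0.52 j7 -0.2 tau7 0.109
force: [-1.0, 0.8, 7.2]
T [0.179 0.555 0.306] yaw -0.519 j7 -0.2 tau7 -0.3
```

```bash

python3 -m jog '[[-1,0,0,0.5,0,0,0.05],[-1,0,0,0,0,0,0.03],[-1,0,0,0,0,0,0]]' 55|grep force; python3 st.py
python3 -m jog '[[-1,0,0,3,0,0,0],[-1,0,0,5,0,0,0],[-1,0,0,0,0,0,0]]' 55; python3 st.py
```

```text
force: [-1.1, 1.0, 3.0]
T [0.252 0.467 0.13 ] yaw -0.44 j7 -0.15 tau7 0.042
time: 13.05
tcp_pos: [0.4956, -0.0376, 0.1514]
orientation: [[0.427, 0.904, -0.0], [0.904, -0.427, 0.0], [0.0, -0.0, -1.0]]
force: [-0.7, -0.0, -3.3]
gripper_width: 0.198
T [0.318 0.429 0.015] yaw -0.441 j7 -0.15 tau7 -0.049
```

Before leaving I'll put the key back in and check by feel that the grip held.

```bash

python3 -m jog '[[-1,0,0,-4,0,0,0],[-1,0,0,-3,0,0,0],[-1,0,0,0,0,0,0]]' 55; python3 st.py
python3 -m jog '[[-1,0,0,0,0,0,-0.04],[-1,0,0,0,0,0,0]]' 55|grep force; python3 st.py
python3 -m jog '[[-1,0,0,0,0,0,-0.04],[-1,0,0,0,0,0,0]]' 55|grep force; python3 st.py
```

```text
time: 13.35
tcp_pos: [0.4958, -0.0377, 0.1449]
orientation: [[0.427, 0.904, 0.001], [0.904, -0.427, 0.0], [0.001, 0.001, -1.0]]
force: [-1.7, 1.5, 3.1]
gripper_width: 0.195
T [0.376 0.625 0.068] yaw -0.441 j7 -0.15 tau7 -0.115
force: [-2.1, 1.0, 7.4]
T [0.354 0.755 0.256] yaw -0.483 j7 -0.18 tau7 -0.384
force: [-2.3, 1.0, 6.7]
T [0.397 0.736 0.317] yaw -0.522 j7 -0.2 tau7 -0.424
```

```bash

python3 -m jog '[[-1,0,0,0.5,0,0,0.04],[-1,0,0,0,0,0,0.02],[-1,0,0,3,0,0,0],[-1,0,0,6,0,0,0],[-1,0,0,8,0,0,0]]' 55; python3 st.py
python3 -m jog '[[-1,0,0,15,0,0,0],[-1,0,0,25,0,0,0],[-1,0,0,25,0,0,0],[-1,0,0,0,0,0,0]]' 55; python3 st.py; python3 look.py d1
```

```text
time: 14.25
tcp_pos: [0.4961, -0.0382, 0.1619]
orientation: [[0.446, 0.895, 0.001], [0.895, -0.446, -0.001], [-0.0, 0.001, -1.0]]
force: [-0.7, 0.6, -2.5]
gripper_width: 0.199
T [ 0.017  0.144 -0.04 ] yaw -0.462 j7 -0.17 tau7 0.053
time: 14.65
tcp_pos: [0.4985, -0.0387, 0.2304]
orientation: [[0.446, 0.895, 0.009], [0.895, -0.446, -0.001], [0.003, 0.009, -1.0]]
force: [0.9, -0.5, -2.1]
gripper_width: 0.195
T [-0.078  0.072  0.009] yaw -0.462 j7 -0.21 tau7 -0.089
tcp [ 0.4974 -0.0383  0.2287] j [-0.18  0.58  0.26  1.99 -0.26  0.59 -0.21] F [-0.2  0.9 -2.2] T [-0.08  0.07 -0.01]
pred tip [300.28048683 231.94429714]
in crop [211.682921   371.66578282] bore in crop [201.05650297 441.69479262]
```

View pics/d1.png

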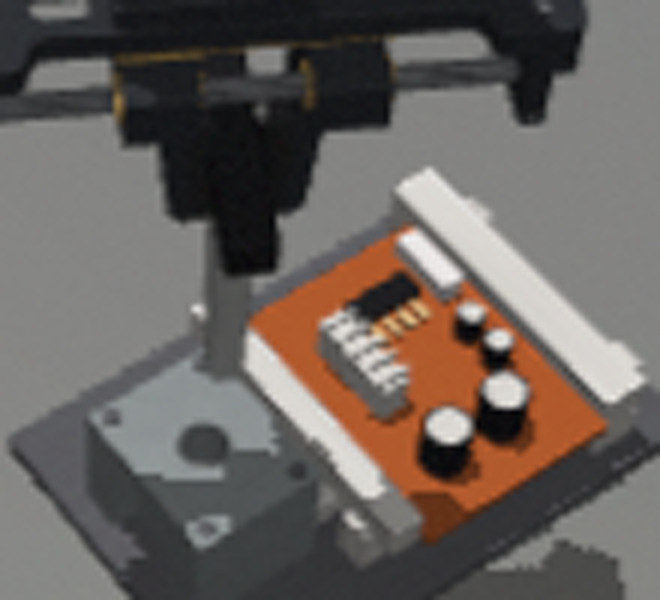

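The jaw is now against the board. The key tip has shifted about 2 px (roughly 4 mm) from where I expected, so I'll measure it at the stand.

```bash
python3 -m jog '[[-1,-2.6,28.4,0,0,0,0.13],[-1,-2.6,28.4,0,0,0,0.13],[-1,-2.6,28.4,0,0,0,0.13],[-1,-2.6,28.4,0,0,0,0.13],[-1,-2.6,28.4,0,0,0,0.13],[-1,-2.6,28.4,0,0,0,0.13],[-1,-2.6,28.4,0,0,0,0.13],[-1,-2.6,28.4,0,0,0,0.13],[-1,-2.6,28.4,0,0,0,0.13],[-1,-2.6,28.4,0,0,0,0.13]]' 55
python3 -m jog '[[-1,0,0,-15,0,0,0],[-1,0,0,-15,0,0,0],[-1,0,0,-5,0,0,0],[-1,0,0,0,0,0,0],[-1,0,0,0,0,0,0]]' 55
cat > l2.py <<'E'
import sys
from rig import bot
from h import *
s=bot.get_image("side");o=bot.get_obs();p=o["tcp_pos"];n=sys.argv[1];R=o["orientation"]
print("tcp",np.round(p,4),R.round(3).tolist())
x,y=185,110
f=lambda P:((proj(s,P)-[x,y])*8).round(1)
print("tip if straight",f(p+R[:,2]*.12),"hole",f(np.array([.4716,.2453,.05])))
print("10mm tool x",f(p+R[:,2]*.12+R[:,0]*.01),"tool y",f(p+R[:,2]*.12+R[:,1]*.01),"shank -45mm",f(p+R[:,2]*.045))
print("10mm wx",f(p+R[:,2]*.12+[.01,0,0]),"wy",f(p+R[:,2]*.12+[0,.01,0]))
A=s["color"][y:y+75,x:x+95];cv2.imwrite(f"pics/{n}.png",cv2.resize(A,None,fx=8,fy=8,interpolation=cv2.INTER_CUBIC)[:,:,::-1])
E
python3 l2.py e1
```

```text
time: 15.7
tcp_pos: [0.4692, 0.247, 0.2258]
orientation: [[-0.747, 0.665, -0.001], [0.665, 0.747, -0.0], [0.0, -0.001, -1.0]]
force: [1.0, -0.4, -1.7]
gripper_width: 0.192
time: 16.2
tcp_pos: [0.4699, 0.2461, 0.1917]
orientation: [[-0.744, 0.669, 0.0], [0.669, 0.744, 0.0], [-0.0, 0.0, -1.0]]
force: [-0.2, 0.3, -2.6]
gripper_width: 0.193
tcp [0.4701 0.2462 0.192 ] [[-0.744, 0.669, 0.001], [0.669, 0.744, 0.0], [-0.0, 0.001, -1.0]]
tip if straight [342.8 446.1] hole [354.5 493.6]
10mm tool x [311.9 442. ] tool y [350.5 423.4] shank -45mm [319.4 271.9]
10mm wx [370.8 434. ] wy [328.  426.5]
```

View pics/e1.png

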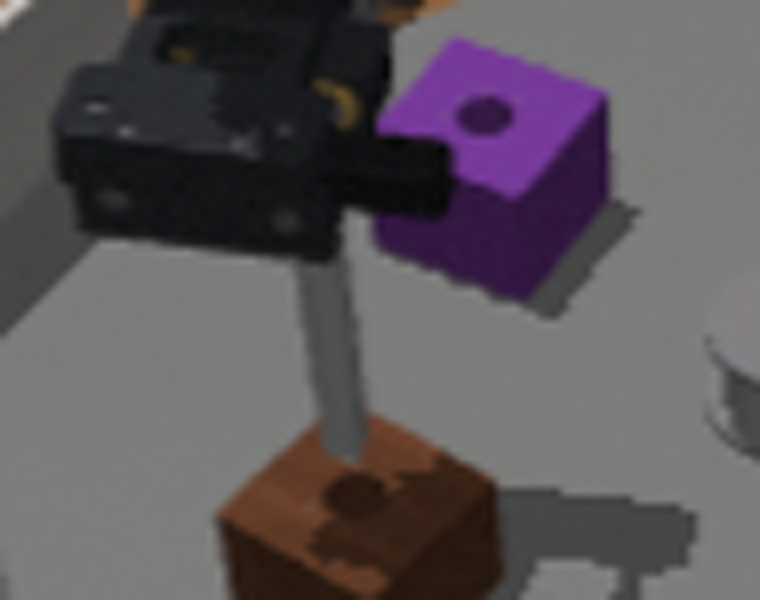

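The tip at about (345,453) matches a straight key, and the hole is at (355,494). Lowering it in.

```bash
python3 -m jog '[[-1,1,-0.5,-8,0,0,0],[-1,0,0,-8,0,0,0],[-1,0,0,-8,0,0,0],[-1,0,0,-4,0,0,0],[-1,0,0,0,0,0,0]]' 55
python3 -m jog '[[-1,0,0,-8,0,0,0],[-1,0,0,-8,0,0,0],[-1,0,0,-8,0,0,0],[-1,0,0,0,0,0,0]]' 55
python3 -m jog '[[-1,0,0,-5,0,0,0],[-1,0,0,-4,0,0,0],[-1,0,0,0,0,0,0]]' 55
```

```text
time: 16.75
tcp_pos: [0.4701, 0.2455, 0.1626]
orientation: [[-0.744, 0.668, -0.002], [0.668, 0.744, -0.001], [0.001, -0.002, -1.0]]
force: [-0.8, -0.0, -2.6]
gripper_width: 0.193
time: 17.15
tcp_pos: [0.4699, 0.2454, 0.1383]
orientation: [[-0.744, 0.668, -0.002], [0.668, 0.744, -0.001], [0.001, -0.002, -1.0]]
force: [-0.7, -0.5, -2.6]
gripper_width: 0.194
time: 17.45
tcp_pos: [0.4704, 0.2457, 0.1301]
orientation: [[-0.744, 0.668, -0.001], [0.668, 0.744, -0.0], [0.0, -0.001, -1.0]]
force: [0.5, 0.6, -1.6]
gripper_width: 0.195
```

```bash
python3 -m jog '[[-1,0,0,-1.5,0,0,0],[-1,0,0,-1,0,0,0],[-1,0,0,0,0,0,0]]' 55
python3 -m jog '[[-1,0,0,-1,0,0,0],[-1,0,0,0,0,0,0]]' 55
```

```text
time: 17.75
tcp_pos: [0.4707, 0.2458, 0.1281]
orientation: [[-0.744, 0.668, 0.0], [0.668, 0.744, 0.0], [-0.0, 0.0, -1.0]]
force: [0.1, -0.6, -2.3]
gripper_width: 0.194
time: 17.95
tcp_pos: [0.471, 0.2459, 0.1277]
orientation: [[-0.744, 0.668, 0.001], [0.668, 0.744, 0.001], [-0.0, 0.001, -1.0]]
force: [-0.9, -0.9, 3.2]
gripper_width: 0.195
```

On the floor of the stand. Opening the fingers partly, then retreating.

```bash
python3 -m jog '[[0,0,0,0.5,0,0,0],[0,0,0,0,0,0,0],[0,0,0,0,0,0,0],[0,0,0,0,0,0,0],[0,0,0,0,0,0,0],[0,0,0,0,0,0,0],[0,0,0,0,0,0,0]]' 
python3 -m jog '[[0,0,0,10,0,0,0],[0,0,0,15,0,0,0],[0,0,0,25,0,0,0],[0,0,0,40,0,0,0],[0,0,0,40,0,0,0]]'
python3 -m jog '[[0,-20,40,0,0,0,0],[0,-20,40,0,0,0,0],[0,-20,40,0,0,0,0],[0,-20,40,0,0,0,0],[0,-20,40,0,0,0,0],[0,-20,40,0,0,0,0],[0,0,0,0,0,0,0]]'
python3 - <<'E'
from rig import bot
import cv2
for c in("side","top"):
    a=bot.get_image(c)["color"][:,:,::-1]; x,y=(150,100) if c=="side" else (120,130)
    cv2.imwrite(f"pics/f_{c}.png",cv2.resize(a[y:y+180,x:x+240],None,fx=3.3,fy=3.3,interpolation=cv2.INTER_CUBIC))
E
```

```text
time: 18.65
tcp_pos: [0.4706, 0.2458, 0.1275]
orientation: [[-0.744, 0.668, -0.0], [0.668, 0.744, 0.0], [0.0, -0.0, -1.0]]
force: [0.0, 0.3, 0.2]
gripper_width: 0.503
time: 19.15
tcp_pos: [0.4702, 0.2455, 0.2593]
orientation: [[-0.744, 0.668, -0.001], [0.668, 0.744, -0.0], [0.0, -0.001, -1.0]]
force: [-0.1, 0.4, 0.6]
gripper_width: 0.504
time: 19.85
tcp_pos: [0.3446, 0.493, 0.2582]
orientation: [[-0.751, 0.66, -0.003], [0.66, 0.751, 0.006], [0.007, 0.003, -1.0]]
force: [-1.1, -0.2, 0.5]
gripper_width: 0.5
```

View pics/f_side.png

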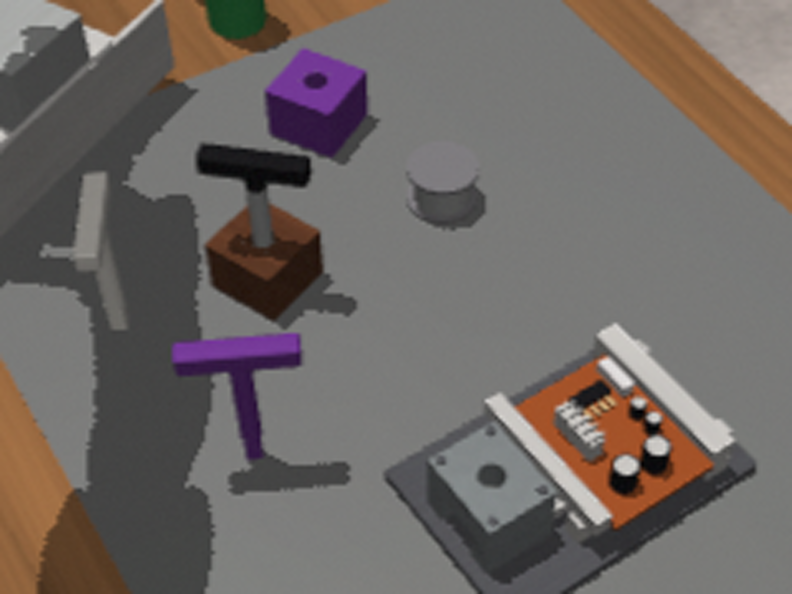

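View pics/f_top.png

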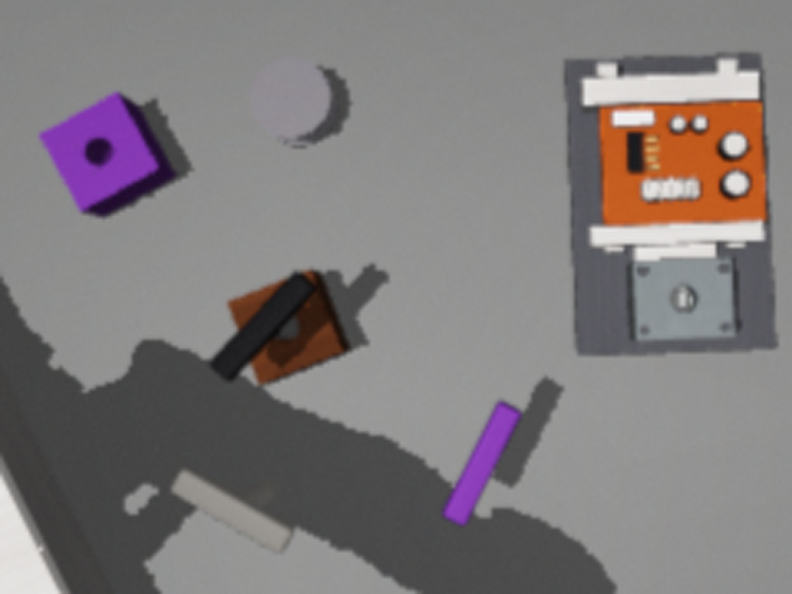

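The key is upright in its stand, with its bar at (254,163) in the crop as at the start. The jaw has closed against the board, the board sits square, and nothing else has moved. Handing in.

```bash
python3 -m jog '[[0,0,0,0,0,0,0],[0,0,0,0,0,0,0]]' | head -2; python3 -c "
from rig import bot
print(bot.close_job())"
```

```text
time: 20.15
tcp_pos: [0.352, 0.4841, 0.2578]
the job is handed in; nothing more can be done
None
```

The board is clamped and the black key is back in its wooden stand. I handed the job in at about 20 s of the 64 s allowed; it reports no verdict.

- **Clamping:** I set the key home in the screw until it pressed on the socket floor. I then turned it clockwise about 1.3 rad after it was home. Key torque rose from about 0.11 N m to between 0.31 and 0.38 N m, roughly 0.2 rad past first contact with the board.
- **Grip check:** Torque fell only to 0.13 N m when I turned the key back 0.08 rad, so the screw may have relaxed a little. I re-inserted the key and turned it clockwise again. It met 0.26 to 0.32 N m, so the grip had held. After that I backed the key off 0.06 rad and pulled it out without feeling the screw again. The clamping force itself was never measured, only inferred from torque.
- **Key:** I lowered it until it touched the bottom of the stand's hole, at the same height as when I picked it up, and let go. The last pictures show it standing as it did at the start.
- **Surroundings:** The last pictures show the board square between the jaws and the spool and the look-alike keys where they were. The tin and bottle were outside those close-ups and I did not look at them again, but the arm never went near them.

One check disagreed: a picture taken just after I pulled the key out suggested its tip was about 4 mm off. At the stand it measured straight, so I put that down to the arm still settling.

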